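# Press the practice nails home along the curved row

## Robot

A 6-joint arm with a two-finger parallel gripper is mounted at the origin on the work surface. World frame = base frame: x ahead of the robot, y to its left, z up, the work surface at z = 0. Lengths are in mm, angles in rad, forces in N, time in s.
With the tool pointing down it reaches from about 300 to 875 mm from the base axis. Payload 6.4 kg.
Tool frame: the origin (TCP) lies midway between the tips of the shut fingers; the grasp point (between the pads) lies 19 mm behind it; x points along the fingers, y is the direction in which the jaws open and shut, and the axes are right-handed (so a half turn about x gives the same grasp; the last joint's range is limited). The gripper opens to 85 mm and grips with 20 to 120 N. Pads are 22 mm wide; open, the fingers measure 114 mm over their backs; the gripper's body (76 mm by 85 mm) begins 54 mm behind the grasp point. The pads swing forward as they close: fully open they stand 13 mm farther back than shut.
Start: joints at [0.973, 0.181, 1.607, -0, 1.354, -0.206], TCP at [219.555, 531.448, 231.288] pointing down, gripper open.
Joint ranges: [-2.99, 2.99], [-0.89, 2.07], [0.3, 2.58], [-1.14, 4.28], [0, 2.63], [-3.12, 3.12]. Speed limits (rad/s): [2.57, 2.57, 3.01, 3.14, 3.14, 3.14].

## Interface

Orientations are given as a rotation vector (axis times angle).
In Python, from workcell import monitor, viewer, order gives the robot as it stands.
- The arm moves only by the shell command python3 -m crank 'ROWS' [FORCE]. ROWS is text: rows parted by semicolons, each of 7 numbers parted by spaces: the shift along the tool's x, y, z as a fraction of full scale, then the turn, a rotation vector about the tool's x, y, z as a fraction of full scale, then the opening, from 0 (shut) to 1 (fully open). In form: dx dy dz ax ay az claw; .... A call has 1 to 12 rows; each row is the pose to reach, as a shift and turn from the pose measured when the call began, along the tool's axes at that moment; what a row does not reach only later rows make up. Full scale, the value 1, is 0.4 m for a shift and pi/2 rad for a turn. A row lasts 1/10 s, in which the tool goes at most 50 mm and 8.59 degrees, less where a joint would pass 70% of its speed; a pose out of reach is approached as far as the arm can. A call with a number of a shift or a turn outside -1 to 1 is refused whole. A call with a gripper value outside its range is refused whole. The fingers move at their own pace and stop on an object; FORCE is the grip in N (left out, the last holds). Time passes only in rows, so rows that repeat a pose let the fingers close. It gives the time, the measured TCP pose, the force and the opening at its end, in the units of the state.
- monitor.get_obs(): the state, without advancing time (a new reading comes with each control period).
- viewer.camera(name): name is "side" or "top" or "wrist"; returns a dict with "image" (400x640x3 uint8, red, green, blue), "fx", "fy", "cx", "cy" (pixels), "R" (3x3) and "t" (3): a world point X has camera coordinates R X + t. Camera axes: x right, y down, z forward; pixel columns grow to the right and rows downward; lengths in mm; the calibration is good to about 2 mm. A picture is of the moment at which its call begins. There is no depth.
- order.hand_in(): hands the job in, once; it reports no verdict.
Trained networks look in a picture, given as the dict that the camera call returned (one of the last four; its "shot" number tells which), for a name from the list of things; names that differ only in an ending like _2 or _b are one class to them, and where a whole thing is asked for, a point or a joint stands for the part that bears it (a point fixed in the world has none). Each returns a list of dicts, best first, with "conf" (0 to 1); they miss things now and then, are a little off and sometimes report something else, mostly with a low value. They report only what shows in the picture. A call takes as long as a camera call. They do not tell look-alikes from the thing itself.
- viewer.masks_of(query, picture): "mask" (400x640 bool, what is visible of it).
- viewer.place_of(query, picture): "xyz" ([x, y, z] in mm, in world coordinates, good to about 4 mm: a listed point, or the origin of a listed thing).
The state is a dict: "time": time; "joint_pos": joint angles; "dq": joint speeds; "tau": joint torques, N m; "ee_pos": TCP position; "ee_rot": TCP orientation; "wrist_force": force on the tool from outside, world axes, zero at the start; "torque": the same for the moment, N m; "width": finger opening in mm.
Only numpy, scipy, OpenCV 4.12 (cv2) and the standard library are available. Lean on these libraries where they do the work, as an engineer would, in place of code of your own. Each camera call takes 0.05 s, during which the arm holds its last target. There are 200 camera calls.

## Task

Four press-on nails stand a little proud on the curved practice stand: run your fingertips along the row, from the widest, dark wine-red nail to the narrowest, pale pink one, and press each nail in turn gently down until it sits fully home on its finger. From the first nail to the last, stay over the row with your fingertips never more than about 5 cm above the nails. Nothing is picked up: the stand stays where it is, everything else on the table is left alone, and you finish clear of everything.

Things in the scene. Friction and masses are not known exactly. Their poses are not given: they have to be found in the camera images.
- stand: Loose white practice stand for nail work: a curved base 14 mm high, about 56 mm wide and 170 mm long, on which four springy skin-coloured practice fingers stand side by side, each with a nail lying flat on top. Origin: under the middle of the base, on the table. z is up, x points to the outer (convex) side of the curve, where the nail tips point; y runs along the row towards the widest nail. It may lie turned any way on the table. About 0.9 kg.
- row_centre (a point): Centre of the arc on which the four nail centres lie, at table height, 151 mm from the stand's origin along its -x. The nail centres lie 160 mm from it, 48 mm apart along the arc (seen from it, at +0.45, +0.15, -0.15 and -0.45 rad from the stand's x axis, widest nail first). Nothing is to be seen there.
- nail0_top (a point): Centre of the flat top face of the first, widest nail: dark wine-red, 19 mm wide along the row, about 24 mm long across it, 4 mm thick. The point moves with the nail; its height is 48 mm over the table when the nail is pressed fully home, up to 7 mm more before.
- nail0 (a joint): How far the first, widest (dark wine-red) nail is pressed in, in m: 0 = standing 7 mm proud of its finger, 0.007 = fully home on it (starts between 0 and 0.003). It slides straight down with about 2 N of friction and stays where it is left. Once home, the finger itself gives up to 6 mm on a spring (5 N at first, 12 N at 6 mm) and comes up again when released, the nail staying home.
- nail1_top (a point): Centre of the flat top face of the second nail: bright red, 16 mm wide along the row, about 24 mm long across it, 4 mm thick. The point moves with the nail; its height is 52 mm over the table when the nail is pressed fully home, up to 7 mm more before.
- nail1 (a joint): How far the second (bright red) nail is pressed in, in m: 0 = standing 7 mm proud of its finger, 0.007 = fully home on it (starts between 0 and 0.003). It slides straight down with about 2 N of friction and stays where it is left. Once home, the finger itself gives up to 6 mm on a spring (5 N at first, 12 N at 6 mm) and comes up again when released, the nail staying home.
- nail2_top (a point): Centre of the flat top face of the third nail: mid pink, 13 mm wide along the row, about 24 mm long across it, 4 mm thick. The point moves with the nail; its height is 50 mm over the table when the nail is pressed fully home, up to 7 mm more before.
- nail2 (a joint): How far the third (mid pink) nail is pressed in, in m: 0 = standing 7 mm proud of its finger, 0.007 = fully home on it (starts between 0 and 0.003). It slides straight down with about 2 N of friction and stays where it is left. Once home, the finger itself gives up to 6 mm on a spring (5 N at first, 12 N at 6 mm) and comes up again when released, the nail staying home.
- nail3_top (a point): Centre of the flat top face of the last, narrowest nail: pale pink, 10 mm wide along the row, about 24 mm long across it, 4 mm thick. The point moves with the nail; its height is 44 mm over the table when the nail is pressed fully home, up to 7 mm more before.
- nail3 (a joint): How far the last, narrowest (pale pink) nail is pressed in, in m: 0 = standing 7 mm proud of its finger, 0.007 = fully home on it (starts between 0 and 0.003). It slides straight down with about 2 N of friction and stays where it is left. Once home, the finger itself gives up to 6 mm on a spring (5 N at first, 12 N at 6 mm) and comes up again when released, the nail staying home.
- polish: Bystander: red nail-polish bottle, 28 mm across, 73 mm high with its black cap, standing on the inner side of the curved row. Origin: centre of its underside, z up.
- jar: Bystander: small white jar, 40 mm across, 36 mm high, standing on the inner side of the curved row. Origin: centre of its underside, z up.
- file: Bystander: black nail file lying flat, 170 x 22 x 5 mm, beside the outer side of the row. Origin: centre of its underside, long axis y.
- pusher: Bystander: steel cuticle pusher, 155 mm long, 9 mm wide, 8 mm high, lying on the left of the table. Origin: centre of its underside, long axis x.
- bowl: Bystander: white soaking bowl, 140 mm across, 55 mm high, at the far left. Origin: centre of its underside.
- water: Bystander: pale translucent water bottle, 64 mm across, 200 mm high, on the right. Origin: centre of its underside, z up.
Not all that is in view belongs to the job. What is shaped like the stand but yellow is not meant.

How it is judged (in metres and radians):
On the way, in this order (a step that is already met when the one before it is completed fails the run):
1. the widest nail (dark wine-red) is pressed home (within 1.5 mm) (value of joint nail0 above 0.0055 m), for 0.1 s.
2. the second nail (bright red) is pressed home (within 1.5 mm) (value of joint nail1 above 0.0055 m), for 0.1 s.
3. the third nail (mid pink) is pressed home (within 1.5 mm) (value of joint nail2 above 0.0055 m), for 0.1 s.
4. the narrowest nail (pale pink) is pressed home (within 1.5 mm) (value of joint nail3 above 0.0055 m), for 0.1 s.
At the end, for the whole second after the job is handed in: All four nails are home within 1.5 mm (joint above 0.0055), the stand lies flat, at rest and within 20 mm of where it was, and every bystander is within 20 mm of where it was (value of joint each of nail0, nail1, nail2, nail3 above 0.0055 m and distance of each of stand, polish, jar, file, pusher, bowl, water from where it was at the start of the episode below 0.02 m and angle between stand's own z axis and vertical below 0.05 rad and linear speed of stand below 0.01 m/s); the robot touches nothing.
It fails at once if a nail is pressed roughly: more than 30 N on the stand (contact force between any of the fingers, the arm and stand above 30 N).
It fails at once if between the first and the last nail the fingertips leave the row: grasp point more than 45 mm to either side of the arc, or more than 130 mm above the table (tips about 60 mm above the nails) (value of joint nail0 above 0.0055 m and not (value of joint nail3 above 0.0055 m) and (height (world z) of the grasp point above 0.13 m or horizontal distance between the grasp point and row_centre above 0.205 m or horizontal distance between the grasp point and row_centre below 0.115 m)).
It fails at once if the stand is lifted, tipped or shoved (over 20 mm or 0.15 rad) (distance of stand from where it was at the start of the episode above 0.02 m or height (world z) of stand above 0.008 m or angle between stand's own z axis and vertical above 0.15 rad).
It fails at once if a bystander is moved by more than 20 mm or knocked over (distance of any of polish, jar, file, pusher, bowl, water from where it was at the start of the episode above 0.02 m or angle between any of polish, jar, bowl, water's own z axis and vertical above 0.4 rad).
It also fails if it takes over 51 s, if anything falls off the work surface, if the arm or the gripper's body presses on something with over 40 N, if the wrist force passes 120 N, or if a joint passes its speed limit or range.

## Working session

There is one attempt and no reset: what is moved stays moved. The work goes in short steps, Python scripts to look and compute and a shell command to move; the robot and the scene stay as the last step left them, time stands still between calls to the robot, and variables do not carry over. Pictures are saved under pics/ and viewed, about 8 in all and at most 12, crops included, and the job is handed in when it is done.

```bash
mkdir -p pics; python3 - <<'E'
from workcell import monitor, viewer
import cv2, numpy as np
o=monitor.get_obs(); print({k:np.round(v,3) for k,v in o.items()})
for n in ("top","side"):
    p=viewer.camera(n); cv2.imwrite(f"pics/{n}1.png",p["image"][:,:,::-1])
    print(n,p["fx"],np.round(p["R"],3).tolist(),np.round(p["t"],0))
    for q in ("stand","nail0_top","nail1_top","nail2_top","nail3_top","polish","jar","file"):
        print(q,[(np.round(d["xyz"]).tolist(),round(d["conf"],2)) for d in viewer.place_of(q,p)][:3])
E
```

```text
{'time': np.float64(0.0), 'joint_pos': array([ 0.973,  0.182,  1.608,  0.   ,  1.354, -0.206]), 'dq': array([-0.   , -0.002, -0.001,  0.   , -0.   , -0.   ]), 'tau': array([-1.0000e-03, -4.4486e+01, -3.5133e+01, -0.0000e+00,  9.0000e-03,
        0.0000e+00]), 'ee_pos': array([219.235, 530.985, 230.391]), 'ee_rot': array([ 0.306,  1.55 , -0.309]), 'wrist_force': array([1.092, 0.732, 0.377]), 'torque': array([0.001, 0.021, 0.006]), 'width': np.float64(84.85)}
top 482.97872593272 [[-0.016, -1.0, -0.003], [-0.997, 0.016, -0.075], [0.075, 0.001, -0.997]] [  13.  569. 1272.]
stand [([586.0, -15.0, -2.0], 0.95), ([377.0, -416.0, -3.0], 0.68), ([376.0, 111.0, -2.0], 0.65)]
nail0_top [([361.0, 177.0, 57.0], 0.66), ([308.0, -409.0, 56.0], 0.59), ([645.0, -43.0, 53.0], 0.41)]
nail1_top [([358.0, -403.0, 62.0], 0.65), ([381.0, 128.0, 59.0], 0.53), ([601.0, -30.0, 58.0], 0.44)]
nail2_top [([558.0, -2.0, 56.0], 0.48), ([385.0, 86.0, 58.0], 0.42)]
nail3_top [([446.0, -440.0, 49.0], 0.41), ([381.0, 39.0, 51.0], 0.4), ([601.0, -28.0, 58.0], 0.24)]
polish [([648.0, 27.0, -3.0], 0.5)]
jar [([469.0, 342.0, 2.0], 0.49)]
file []
side 374.9381146578652 [[-0.996, -0.095, 0.002], [-0.054, 0.551, -0.833], [0.077, -0.829, -0.553]] [ 540.  106. 1015.]
stand [([586.0, -11.0, 2.0], 0.94), ([376.0, 102.0, 2.0], 0.8), ([383.0, -412.0, 2.0], 0.56)]
nail0_top [([356.0, 179.0, 61.0], 0.55), ([642.0, -38.0, 55.0], 0.52), ([308.0, -406.0, 57.0], 0.48)]
nail1_top [([382.0, 138.0, 58.0], 0.55), ([602.0, -32.0, 51.0], 0.53), ([358.0, -404.0, 56.0], 0.35)]
nail2_top [([387.0, 84.0, 60.0], 0.52), ([556.0, -3.0, 52.0], 0.43)]
nail3_top [([383.0, 40.0, 57.0], 0.6), ([526.0, 29.0, 53.0], 0.45)]
polish [([644.0, 33.0, 0.0], 0.62)]
jar [([592.0, 65.0, 1.0], 0.76), ([588.0, -385.0, 1.0], 0.55)]
file [([561.0, -75.0, 3.0], 0.57)]
```

View pics/top1.png

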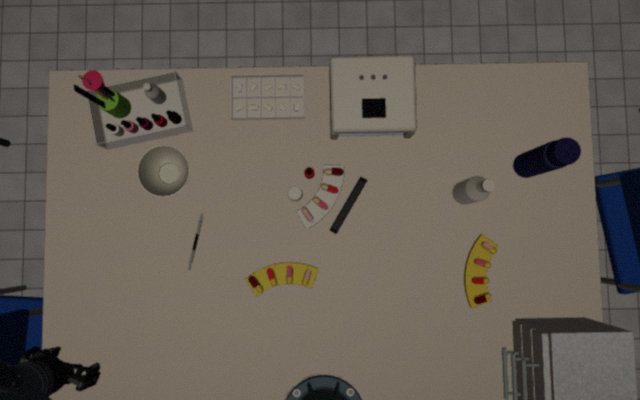

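View pics/side1.png

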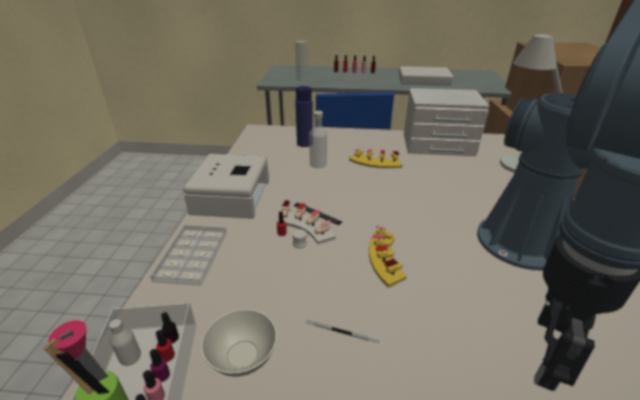

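The white stand at top px (322,195) and side px (308,222) fits the description. The look-alikes at top px (282,277) and (481,270) are yellow, so neither is meant. The polish (309,173) and jar (295,193) are on its inner side and the file (348,205) is on its outer side. Next I'll fit the stand model and get the move numbers.

```bash
cat > h.py <<'E'
from workcell import monitor, viewer, order
import cv2, numpy as np
from scipy.spatial.transform import Rotation as Ro
from scipy.optimize import least_squares
ANG=np.array([.45,.15,-.15,-.45]); HT=np.array([48,52,50,44])
def nails(p,home=0):  # p=(x,y,yaw) of the stand
    c=np.array(p[:2])-151*np.array([np.cos(p[2]),np.sin(p[2])])
    return np.c_[c[0]+160*np.cos(p[2]+ANG),c[1]+160*np.sin(p[2]+ANG),HT+home]
def proj(P,X):
    c=(np.asarray(P["R"])@np.asarray(X).T).T+P["t"]
    return np.c_[P["fx"]*c[:,0]/c[:,2]+P["cx"],P["fy"]*c[:,1]/c[:,2]+P["cy"]]
def rel(xyz):
    o=monitor.get_obs(); R=Ro.from_rotvec(o["ee_rot"]).as_matrix()
    return np.round(R.T@(np.array(xyz)-o["ee_pos"])/400,4)
E
python3 - <<'E'
from h import *
M=np.array([[645,-43],[601,-30],[558,-2],[526,29]]),np.array([[642,-38],[602,-32],[556,-3],[526,29]])
f=least_squares(lambda p:np.r_[(nails(p)[:,:2]-M[0]).ravel(),(nails(p)[:,:2]-M[1]).ravel(),p[0]-586,p[1]+13],[586,-13,-2.1])
print(f.x,np.round(f.fun,1)); print(nails(f.x).round(1))
o=monitor.get_obs(); print(Ro.from_rotvec(o["ee_rot"]).as_matrix().round(3).tolist())
p=viewer.camera("wrist"); R=Ro.from_rotvec(o["ee_rot"]).as_matrix()
print("wrist cam in tool:",R.T@(-np.asarray(p["R"]).T@p["t"]-o["ee_pos"]),(np.asarray(p["R"])@R).round(2).tolist(),p["fx"])
print(rel([586,-13,230]))
t=viewer.camera("top");im=t["image"][130:260,250:410,::-1]
cv2.imwrite("pics/crop.png",cv2.resize(im,None,fx=4,fy=4,interpolation=cv2.INTER_CUBIC))
E
```

```text
[582.50696278 -11.33946906  -2.1079391 ] [ 0.8  2.  -1.6  0.2  0.3 -3.3  0.3  1.2  3.8 -3.  -2.6  2.2  2.3 -2.3
  0.3  1.2 -3.5  1.7]
[[645.8 -41.   48. ]
 [599.4 -29.8  52. ]
 [558.3  -5.3  50. ]
 [526.3  30.2  44. ]]
[[-0.0, 0.382, 0.924], [0.0, 0.924, -0.382], [-1.0, 0.0, -0.0]]
wrist cam in tool: [-141.94250681   -0.15009803  -70.18243976] [[-0.0, 1.0, -0.0], [-0.28, -0.0, 0.96], [0.96, 0.0, 0.28]] 323.4406966130275
[ 0.0033 -0.9081  1.3664]
```

View pics/crop.png

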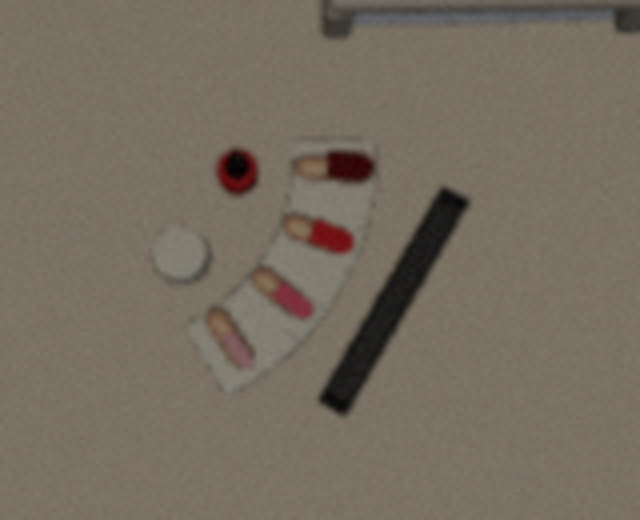

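The enlarged crop confirms it. The stand is white, with wine-red at crop px (350,167), bright red (333,237), mid pink (293,298) and pale pink (236,350), and it curves outward towards the black file. Now I'll move over the row with the fingers shut, staying high.

```bash
python3 -c "
from h import *
print(rel([560,-3,230]))"; python3 -m crank '0 -0.45 0.64 0 0 0 0;0 -0.45 0.64 0 0 0 0;0 -0.45 0.64 0 0 0 0;0 -0.45 0.64 0 0 0 0;0 -0.45 0.64 0 0 0 0;0 -0.45 0.64 0 0 0 0;0 -0.45 0.64 0 0 0 0;0 -0.45 0.64 0 0 0 0;0 -0.45 0.64 0 0 0 0' 20; python3 -c "
from h import *
print(rel([560,-3,230]))"
```

```text
[ 0.0033 -0.9099  1.2968]
time: 1.9
ee_pos: [387.1, 267.9, 231.3]
ee_rot: [0.308, 1.549, -0.307]
wrist_force: [0.0, -0.1, 1.2]
width: 0.1
[ 0.0026 -0.4604  0.6584]
```

```bash
python3 -m crank '0 -0.46 0.66 0 0 0 0;0 -0.46 0.66 0 0 0 0;0 -0.46 0.66 0 0 0 0;0 -0.46 0.66 0 0 0 0;0 -0.46 0.66 0 0 0 0;0 -0.46 0.66 0 0 0 0;0 -0.46 0.66 0 0 0 0;0 -0.46 0.66 0 0 0 0;0 -0.46 0.66 0 0 0 0;0 -0.46 0.66 0 0 0 0' 20; python3 - <<'E'
from h import *
p=viewer.camera("wrist"); cv2.imwrite("pics/w1.png",p["image"][:,:,::-1])
for i in range(4): print(i,[(np.round(d["xyz"]).tolist(),round(d["conf"],2)) for d in viewer.place_of(f"nail{i}_top",p)][:3])
print(proj(p,nails([582.5,-11.3,-2.108],5)).round())
E
```

```text
time: 2.9
ee_pos: [559.9, -0.8, 230.9]
ee_rot: [0.307, 1.551, -0.305]
wrist_force: [-0.3, -0.3, 0.6]
width: -0.0
0 []
1 [([599.0, -33.0, 60.0], 0.78), ([593.0, 69.0, 3.0], 0.46)]
2 [([562.0, -7.0, 52.0], 0.63), ([525.0, 30.0, 52.0], 0.46)]
3 [([525.0, 31.0, 54.0], 0.55)]
[[316. 259.]
 [309. 220.]
 [315. 175.]
 [336. 131.]]
```

View pics/w1.png

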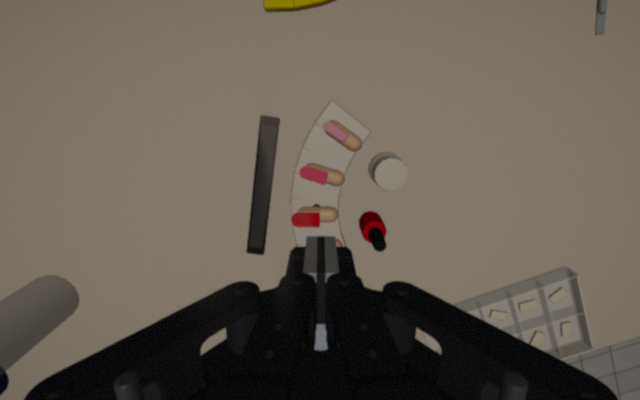

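The wrist view shows bright red at about (306,218), mid pink (314,174) and pale pink (336,131). All are within a few px of my model's projection; the wine-red nail is hidden behind the fingers. I'll move on 60 mm for a second view that includes it.

```bash
python3 -m crank '0 0 0.15 0 0 0 0;0 0 0.15 0 0 0 0;0 0 0.15 0 0 0 0;0 0 0.15 0 0 0 0' 20; python3 - <<'E'
from h import *
p=viewer.camera("wrist"); t=viewer.camera("top"); s=viewer.camera("side")
cv2.imwrite("pics/w2.png",p["image"][:,:,::-1])
p0=[582.5,-11.3,-2.108]; obs=[]
for P,n,rad in ((p,"w",22),(t,"t",11),(s,"s",10)):
    g=proj(P,nails(p0,5)); lab=cv2.cvtColor(P["image"],cv2.COLOR_RGB2LAB).astype(float)
    hsv=cv2.cvtColor(P["image"],cv2.COLOR_RGB2HSV)
    print(n,g.round(1).tolist())
    for i in range(4):
        yy,xx=np.mgrid[:400,:640]; near=np.hypot(xx-g[i,0],yy-g[i,1])<rad
        # nails: hue red/pink (h>168 or h<6) and saturated
        h=hsv[...,0].astype(int); m=near&((h>165)|(h<6))&(hsv[...,1]>[90,90,70,50][i])&(hsv[...,2]>25)
        c=(xx[m].mean(),yy[m].mean()) if m.sum()>5 else None
        print(n,i,m.sum(),np.round(c,1) if c else None)
        if c: obs.append((P,i,c))
def res(q):
    X=nails(q[:3]); X[:,2]=X[:,2]+q[3]
    return np.array([proj(P,X)[i]-c for P,i,c in obs]).ravel()
f=least_squares(res,p0+[5],loss="soft_l1",x_scale=[1,1,.01,1]); print(f.x,np.round(res(f.x).reshape(-1,2),1).tolist())
print(nails(f.x[:3]).round(1))
for i in range(4): print(i,[(np.round(d["xyz"]).tolist(),round(d["conf"],2)) for d in viewer.place_of(f"nail{i}_top",p)][:2])
E
```

```text
time: 3.55
ee_pos: [615.4, -24.6, 231.3]
ee_rot: [0.307, 1.55, -0.306]
wrist_force: [0.0, 0.8, -0.0]
width: 0.2
w [[316.6, 206.5], [309.0, 162.3], [315.9, 112.9], [337.9, 65.1]]
w 0 432 [312.8 207.6]
w 1 446 [305.9 162.5]
w 2 399 [313.7 113. ]
w 3 294 [336.8  65.9]
t [[335.6, 170.8], [331.7, 188.3], [322.6, 204.2], [309.2, 216.8]]
t 0 0 None
t 1 68 [332.2 188.7]
t 2 58 [322.7 204.7]
t 3 34 [309.1 216.9]
s [[285.1, 203.7], [300.7, 205.7], [314.3, 212.1], [324.8, 222.2]]
s 0 21 [285.9 202.9]
s 1 38 [301.3 205.5]
s 2 41 [314.8 212.3]
s 3 26 [326.2 222.1]
[581.81301457 -13.64185669  -2.12898016   5.00042427] [[0.1, -1.0], [0.1, -0.2], [0.2, 0.1], [-0.0, -0.1], [0.5, -0.0], [0.5, -0.3], [0.5, -0.1], [-0.0, 0.2], [-0.1, -0.3], [-0.2, -0.6], [-1.5, -0.2]]
[[644.5 -44.6  48. ]
 [598.3 -32.4  52. ]
 [557.7  -7.1  50. ]
 [526.5  29.1  44. ]]
0 [([644.0, -45.0, 56.0], 0.61)]
1 [([600.0, -34.0, 58.0], 0.71), ([562.0, -11.0, 52.0], 0.6)]
2 [([562.0, -7.0, 52.0], 0.66)]
3 [([527.0, 30.0, 49.0], 0.84), ([648.0, 31.0, 1.0], 0.74)]
```

View pics/w2.png

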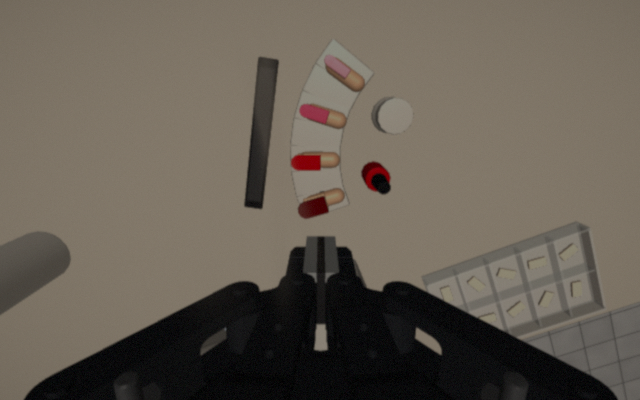

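The wrist view shows wine-red at (313,207), bright red (306,162), mid pink (314,113) and pale pink (337,66). The 11 colour sightings from three views fit to within about 1.5 px, with tops about 5 mm above home. I'll go down over nail 0.

```bash
python3 -c "
from h import *
print(rel([644.5,-44.6,75]))"
```

```text
[ 0.3919 -0.0188  0.0854]
```

```bash
python3 -m crank '0 -0.019 0.085 0 0 0 0;0.1 -0.019 0.085 0 0 0 0;0.2 -0.019 0.085 0 0 0 0;0.3 -0.019 0.085 0 0 0 0;0.36 -0.019 0.085 0 0 0 0;0.39 -0.019 0.085 0 0 0 0;0.39 -0.019 0.085 0 0 0 0;0.39 -0.019 0.085 0 0 0 0' 20; python3 - <<'E'
from h import *
print(rel([644.5,-44.6,58]),rel([644.5,-44.6,45.5]))
p=viewer.camera("wrist"); cv2.imwrite("pics/w3.png",p["image"][:,:,::-1])
print(proj(p,nails([581.8,-13.6,-2.129],5)).round())
E
```

```text
time: 4.7
ee_pos: [645.3, -44.8, 77.2]
ee_rot: [0.307, 1.546, -0.306]
wrist_force: [0.4, 0.0, 0.2]
width: 0.0
[ 0.048  -0.0003 -0.0022] [ 0.0793 -0.0004 -0.0023]
[[320. 232.]
 [307. 147.]
 [324.  45.]
 [372. -57.]]
```

View pics/w3.png

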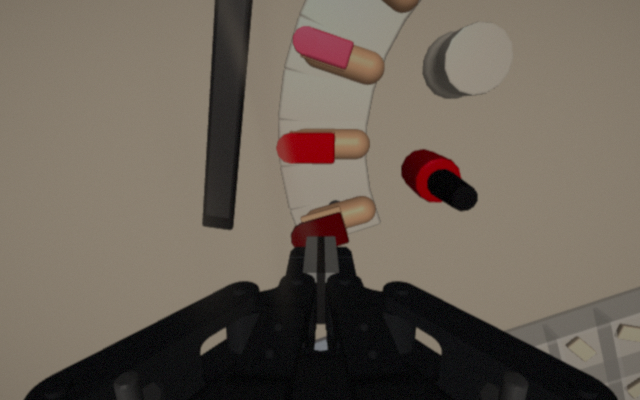

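The fingertips are centred over the wine-red nail at about (320,235), and the model projections match nails 1 and 2. I'll press gently.

```bash
python3 -m crank '0.02 0 -0.002 0 0 0 0;0.04 0 -0.002 0 0 0 0;0.048 0 -0.002 0 0 0 0;0.056 0 -0.002 0 0 0 0;0.063 0 -0.002 0 0 0 0;0.068 0 -0.002 0 0 0 0;0.072 0 -0.002 0 0 0 0;0.076 0 -0.002 0 0 0 0;0.078 0 -0.002 0 0 0 0;0.078 0 -0.002 0 0 0 0;0.078 0 -0.002 0 0 0 0' 20
```

```text
time: 5.85
ee_pos: [645.1, -44.6, 47.2]
ee_rot: [0.306, 1.545, -0.306]
wrist_force: [-4.0, 1.0, 5.3]
width: -0.1
```

The force is 5 N, which is where the finger spring starts. I'll push a little further to be sure.

```bash
python3 -m crank '0.003 0 0 0 0 0 0;0.006 0 0 0 0 0 0;0.008 0 0 0 0 0 0;0.008 0 0 0 0 0 0;0.008 0 0 0 0 0 0' 20
```

```text
time: 6.35
ee_pos: [645.2, -44.6, 44.9]
ee_rot: [0.306, 1.545, -0.306]
wrist_force: [-5.1, 1.1, 7.2]
width: -0.0
```

The force rose 2 N over 2.3 mm, which matches the spring slope, so nail 0 is home. Lifting straight up and moving to nail 1.

```bash
python3 -c "
from h import *
print(rel([598.3,-32.4,75]))"
```

```text
[-0.0757 -0.0163 -0.1197]
```

```bash
python3 -m crank '-0.03 0 0 0 0 0 0;-0.07 0 0 0 0 0 0;-0.076 0 0 0 0 0 0;-0.076 -0.008 -0.06 0 0 0 0;-0.076 -0.016 -0.12 0 0 0 0;-0.076 -0.016 -0.12 0 0 0 0;-0.076 -0.016 -0.12 0 0 0 0' 20;  python3 - <<'E'
from h import *
print(rel([598.3,-32.4,59]),rel([598.3,-32.4,49]))
p=viewer.camera("wrist"); cv2.imwrite("pics/w4.png",p["image"][:,:,::-1])
print(proj(p,nails([581.8,-13.6,-2.129],5)).round())
E
```

```text
time: 7.05
ee_pos: [598.7, -32.3, 75.6]
ee_rot: [0.306, 1.544, -0.306]
wrist_force: [0.0, 0.6, 0.6]
width: -0.2
[ 0.0416 -0.0006 -0.0009] [ 0.0666 -0.0006 -0.001 ]
[[331. 309.]
 [320. 237.]
 [336. 149.]
 [381.  59.]]
```

View pics/w4.png

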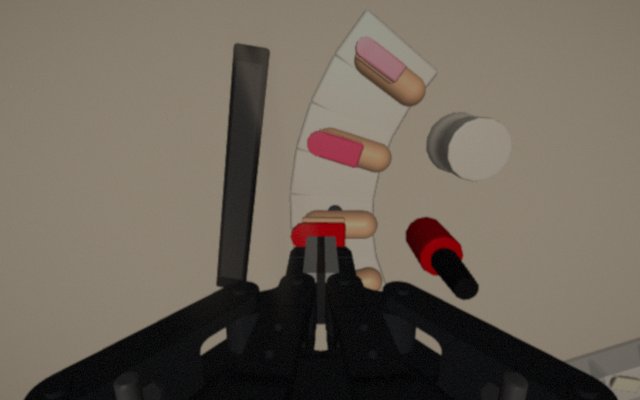

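The tips are centred on the bright red nail at (320,237). The stand hasn't moved, since mid pink at (336,149) and pale pink (381,59) are where predicted. Pressing nail 1 to about 49 mm.

```bash
python3 -m crank '0.02 0 0 0 0 0 0;0.037 0 0 0 0 0 0;0.045 0 0 0 0 0 0;0.053 0 0 0 0 0 0;0.058 0 0 0 0 0 0;0.062 0 0 0 0 0 0;0.066 0 0 0 0 0 0;0.068 0 0 0 0 0 0;0.068 0 0 0 0 0 0;0.068 0 0 0 0 0 0' 20
```

```text
time: 8.1
ee_pos: [599.3, -32.6, 49.4]
ee_rot: [0.306, 1.544, -0.306]
wrist_force: [-4.1, 0.5, 7.8]
width: -0.2
```

7.8 N at 2.6 mm below home height agrees with the spring, so nail 1 is home.

```bash
python3 -c "
from h import *
print(rel([557.7,-7.1,75]))"
```

```text
[-0.0647  0.0195 -0.1201]
```

```bash
python3 -m crank '-0.03 0 0 0 0 0 0;-0.06 0 0 0 0 0 0;-0.065 0 0 0 0 0 0;-0.065 0.01 -0.06 0 0 0 0;-0.065 0.0195 -0.12 0 0 0 0;-0.065 0.0195 -0.12 0 0 0 0;-0.065 0.0195 -0.12 0 0 0 0' 20; python3 -c "
from h import *
print(rel([557.7,-7.1,58]),rel([557.7,-7.1,47]))"
```

```text
time: 8.8
ee_pos: [558.0, -7.1, 75.5]
ee_rot: [0.305, 1.543, -0.306]
wrist_force: [0.7, -1.2, 0.0]
width: -0.2
[ 0.0438 -0.0004 -0.001 ] [ 0.0713 -0.0004 -0.0012]
```

```bash
python3 -m crank '0.02 0 -0.001 0 0 0 0;0.04 0 -0.001 0 0 0 0;0.048 0 -0.001 0 0 0 0;0.056 0 -0.001 0 0 0 0;0.062 0 -0.001 0 0 0 0;0.067 0 -0.001 0 0 0 0;0.071 0 -0.001 0 0 0 0;0.073 0 -0.001 0 0 0 0;0.073 0 -0.001 0 0 0 0;0.073 0 -0.001 0 0 0 0' 20; python3 -c "
from h import *
print(rel([526.5,29.1,75]))"
```

```text
time: 9.8
ee_pos: [557.8, -7.1, 47.0]
ee_rot: [0.305, 1.543, -0.306]
wrist_force: [-4.8, -0.3, 8.0]
width: -0.1
[-0.0706  0.0541 -0.1062]
```

8 N at 3 mm below home height, so nail 2 is home. On to nail 3, with a look before pressing.

```bash
python3 -m crank '-0.03 0 0 0 0 0 0;-0.065 0 0 0 0 0 0;-0.07 0 0 0 0 0 0;-0.07 0.027 -0.053 0 0 0 0;-0.07 0.054 -0.106 0 0 0 0;-0.07 0.054 -0.106 0 0 0 0;-0.07 0.054 -0.106 0 0 0 0' 20; python3 - <<'E'
from h import *
print(rel([526.5,29.1,52]),rel([526.5,29.1,41]))
p=viewer.camera("wrist"); cv2.imwrite("pics/w5.png",p["image"][:,:,::-1])
print(proj(p,nails([581.8,-13.6,-2.129],5)).round())
E
```

```text
time: 10.5
ee_pos: [526.9, 29.2, 75.1]
ee_rot: [0.304, 1.542, -0.305]
wrist_force: [0.1, -0.0, 0.4]
width: -0.3
[ 0.0578 -0.0005 -0.0013] [ 0.0853 -0.0006 -0.0014]
[[285. 424.]
 [272. 372.]
 [282. 304.]
 [320. 231.]]
```

View pics/w5.png

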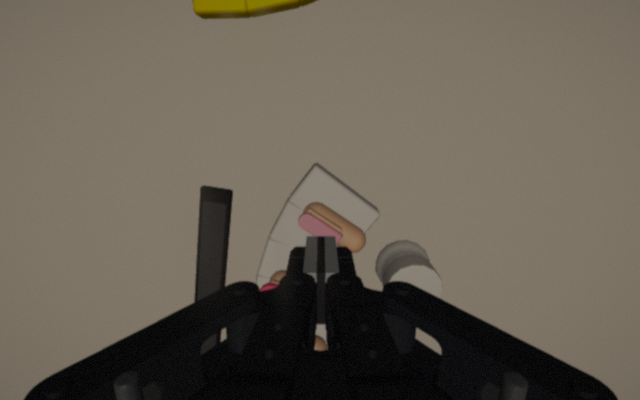

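The tips are over the pale pink nail at (320,226), and the jar (410,268) is clear. Pressing nail 3 to about 41 mm.

```bash
python3 -m crank '0.03 0 -0.001 0 0 0 0;0.053 0 -0.001 0 0 0 0;0.061 0 -0.001 0 0 0 0;0.069 0 -0.001 0 0 0 0;0.075 0 -0.001 0 0 0 0;0.08 0 -0.001 0 0 0 0;0.084 0 -0.001 0 0 0 0;0.087 0 -0.001 0 0 0 0;0.087 0 -0.001 0 0 0 0;0.087 0 -0.001 0 0 0 0' 20
```

```text
time: 11.55
ee_pos: [527.2, 28.7, 41.1]
ee_rot: [0.304, 1.542, -0.306]
wrist_force: [-4.6, -1.4, 8.0]
width: -0.0
```

8 N at 2.9 mm below home height, so nail 3 is home. I'll lift clear and back off to look at the whole row.

```bash
python3 -m crank '-0.03 0 0 0 0 0 0;-0.1 0 0 0 0 0 0;-0.2 0 0 0 0 0 0;-0.3 0 0 0 0 0 0;-0.4 0 0 0 0 0 0;-0.47 0 0 0 0 0 0;-0.47 0 0.12 0 0 0 0;-0.47 -0.08 0.24 0 0 0 0;-0.47 -0.14 0.3 0 0 0 0;-0.47 -0.14 0.3 0 0 0 0;-0.47 -0.14 0.3 0 0 0 0' 20; python3 - <<'E'
from h import *
p=viewer.camera("wrist"); s=viewer.camera("side"); t=viewer.camera("top")
a=p["image"][:,140:540,::-1]; 
b=cv2.resize(s["image"][170:270,250:370,::-1],(480,400),interpolation=cv2.INTER_CUBIC)
cv2.imwrite("pics/end.png",cv2.resize(np.hstack([a,b]),(800,364)))
N=nails([581.8,-13.6,-2.129]); yy,xx=np.mgrid[:400,:640]; obs=[]
for P,rad in ((p,22),(t,11),(s,10)):
    g=proj(P,N); hsv=cv2.cvtColor(P["image"],cv2.COLOR_RGB2HSV); h=hsv[...,0].astype(int)
    for i in range(4):
        m=(np.hypot(xx-g[i,0],yy-g[i,1])<rad)&((h>165)|(h<6))&(hsv[...,1]>[90,90,70,50][i])&(hsv[...,2]>25)
        if m.sum()>5: obs.append((P,i,(xx[m].mean(),yy[m].mean())))
def res(q):
    X=nails(q[:3],q[3]); return np.array([proj(P,X)[i]-c for P,i,c in obs]).ravel()
f=least_squares(res,[581.8,-13.6,-2.129,0],loss="soft_l1",x_scale=[1,1,.01,1]); print(len(obs),f.x.round(2),abs(res(f.x)).max())
for n,P in (("t",t),("s",s)):
  for q in ("stand","polish","jar","file"): print(n,q,[(np.round(d["xyz"]).tolist(),round(d["conf"],2)) for d in viewer.place_of(q,P)][:2])
print(monitor.get_obs()["ee_pos"].round(1),monitor.get_obs()["wrist_force"].round(1))
E
```

```text
time: 12.65
ee_pos: [615.7, -68.8, 230.0]
ee_rot: [0.306, 1.542, -0.307]
wrist_force: [-0.2, 0.7, 0.2]
width: -0.3
11 [581.83 -13.76  -2.13  -0.97] 3.1430836617586806
t stand [([376.0, -418.0, -2.0], 0.88), ([377.0, 109.0, -1.0], 0.85)]
t polish [([649.0, 29.0, 0.0], 0.54), ([589.0, 68.0, 6.0], 0.2)]
t jar [([590.0, 68.0, 2.0], 0.51), ([466.0, 339.0, 2.0], 0.38)]
t file [([559.0, -79.0, -1.0], 0.95)]
s stand [([586.0, -15.0, 1.0], 0.75), ([378.0, 104.0, 0.0], 0.7)]
s polish [([645.0, 30.0, 2.0], 0.48)]
s jar [([591.0, 67.0, 1.0], 0.76)]
s file [([563.0, -74.0, -1.0], 0.49)]
[615.7 -67.8 230. ] [-0.5  0.1 -0.2]
```

View pics/end.png

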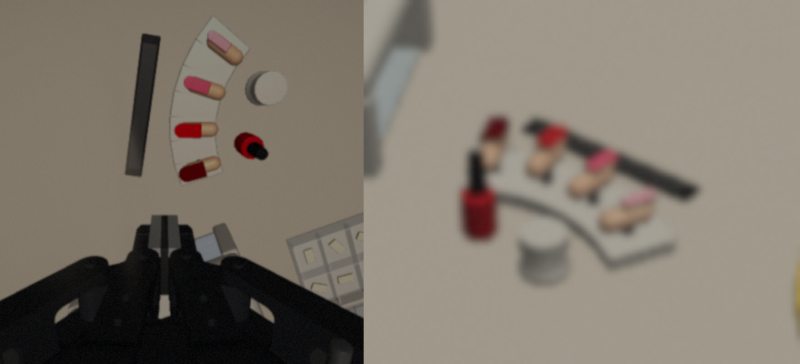

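The end view shows all four nails seated, wine-red at (200,170) to pale pink (225,47), with the stand, bottle, jar and file where they were. The fitted nail height fell from +5.0 mm to -1.0 mm relative to home. Handing in.

```bash
python3 -c "
from workcell import order
print(order.hand_in())"
```

```text
the job is handed in; nothing more can be done
None
```

I pressed the four nails home in order, wine-red, bright red, mid pink, then pale pink, with the fingers shut. The fingertips stayed at or below about 77 mm over the table all along the row. The job was handed in at about 13 s with the arm clear at 230 mm; hand-in gave no verdict.

**Nails home:** each press ended at 7.2–8.0 N, with the tips 2.6–3.1 mm below the nail's home height, as the finger spring predicts. The fitted nail height over all four fell from 5.0 mm above home to 1.0 mm below it, which is within calibration error. That is an average over the row; I did not measure each nail's final depth by camera.

**Nothing moved:** the refitted stand position is within 0.2 mm of before. The polish, jar and file are where they were, to within the network's few millimetres. I did not re-measure the pusher, bowl and water bottle, but the arm never came near them.

**Checks that disagreed:**
- One colour sighting in the last fit was off by 3.1 px; the earlier fit was within 1.5 px.
- In the last top view the network reported only the two yellow look-alikes among its best two stand hits. The side view and the colour fit both found the white one in place.

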